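# Strip the heat-sink fixture after the last part

### The job

The heat sink in the bench fixture is finished: slide the vise jaw open, take the heat sink out and set it down on the dark mat, then push the empty jaw fully home again. Also clear every stop out of the T-slot, sliding each one along to the slot's open end, lifting it off the ledge and laying it in the grey tray. Leave the other things on the bench where they are.

Things in the scene. Friction and masses are not known exactly. Their poses are not given: they have to be found in the camera images.
- fixture: Heat-sink fixture bolted to the bench: dark steel base plate 180 mm (its x, -85 to +95) by 260 mm (its y, -130 to +130), 8 mm thick; origin on the bench under the plate, axes turned with it. An aluminium T-slot rail runs along its near side (see slot_mouth), a vise stands on its far side (see vise_face).
- slot_mouth (a point): Centre of the slot's open end, on the slot floor, at the fixture's (-50, -85) mm. Rail 44 mm wide, runs from here 215 mm to +y (closed there). Slot floor 8 mm, rail top 21 mm above the bench; channel 28 mm wide, 7 mm high, under lips with a 13 mm gap. From here to -y a bare ledge, 45 mm long, level with the slot floor: there a stop can be lifted.
- vise_face (a point): Foot of the fixed jaw's face, on the base plate, at the fixture's (55, 90) mm. Fixed jaw 50 mm wide, its top 30 mm above the bench. The sliding jaw is on the -y side of it and works along the fixture's y; the heat sink stands between.
- jaw (a joint): Sliding jaw of the vise: 0 = home (its face at the fixture's y = +19 mm, against its stop), grows to 0.045 m as it slides open towards the fixture's -y. Stays where left; about 4 N of friction. Its lip reaches 7 mm over the heat sink's base flange: the heat sink lifts out only with the jaw open by more than 10 mm.
- jaw_grip (a point): Centre of the black upright grip on top of the sliding jaw: 16 mm (fixture x) by 18 mm (fixture y), 32 mm high, its top 54 mm and its foot 22 mm above the bench.
- heatsink_c (a point): Aluminium heat sink, 160 g; this point at its centre, 16 mm above its underside: base 40 mm (its x) by 70 mm (its y) by 5 mm, five upright fins 50 mm long to 32 mm height, the outer ones flush with the base's long sides. It stands on the base plate (8 mm above the bench) in the vise, its x and y along the fixture's.
- tray: Loose grey plastic tray, 160 mm (its x) by 130 mm (its y) outside, 30 mm high, walls and floor 4 to 5 mm, 0.45 kg; origin at the centre of its underside. It may stand on either side of the fixture.
- mat: Dark rubber mat fixed to the bench, 150 x 150 mm, 3 mm thick; origin at the centre of its underside. On the other side of the fixture from the tray.
- stop1_c (a point): Steel T-slot stop, 90 g, may be absent; this point at its centre, 23.5 mm above its underside. Foot 24 x 24 x 5 mm (under the slot's lips), neck 8 mm (its x) x 24 mm, 10 mm high, block 20 mm (its x) x 24 mm (its y) x 32 mm; 47 mm high in all. Stands in the slot, its x across and y along it, foot on the slot floor, block above the rail. Slides freely, 2 mm play.
- stop2_c (a point): Another such stop (see stop1_c), possibly absent.
- stop3_c (a point): Another such stop (see stop1_c), possibly absent.
- stop4_c (a point): Another such stop (see stop1_c), possibly absent.
- stop5_c (a point): Another such stop (see stop1_c), possibly absent.
- screwdriver: Bystander: loose screwdriver lying on the bench.
- spool: Bystander: empty grey plastic reel, 50 mm across, 42 mm high, standing.
- multimeter: Bystander: yellow handheld multimeter 75 x 150 x 32 mm, lying on its back.
- mug: Bystander: white mug, 80 mm across, 90 mm high.
- flux: Bystander: small white bottle, 40 mm across, 85 mm high.
- wrench: Bystander: loose wrench lying on the bench.
- board: Bystander: small green circuit board 70 x 50 mm on a black carrier.

How it is judged:
By the outcome, as a careful person would: the job done as asked, in the order asked, and still so for the second after the job is handed in, with the robot touching nothing.
Of stop1, stop2, stop3, stop4, stop5 only 3 to 5 are there at a start; the rules pass over those that are not, and their reading is None.
At some moment in a run one of tray may be knocked a few centimetres aside while the robot is not near it.
Once in a run the grip may slacken for a moment while it holds something.
It also fails if it takes over 208 s, if anything falls off the work surface, if the arm or the gripper's body presses on something with over 40 N, if the wrist force passes 120 N, or if a joint passes its speed limit or range.

### The arm

A 6-joint arm with a two-finger parallel gripper is mounted at the origin on the work surface. World frame = base frame: x ahead of the robot, y to its left, z up, the work surface at z = 0. Lengths are in m, angles in rad, forces in N, time in s.
With the tool pointing down it reaches from about 0.25 to 0.775 m from the base axis. Payload 4 kg.
Tool frame: the origin (TCP) lies between the finger pads; the fingertips stand 14 mm ahead of it and the grasp point (between the pads) lies 5 mm behind it; z points along the fingers, y is the line along which they close (so a half turn about z gives the same grasp; the last joint's range is limited). The gripper opens to 94 mm and grips with 3 to 60 N. Pads are 16 mm wide; open, the fingers measure 119 mm over their backs; the gripper's body (75 mm by 177 mm) begins 78 mm behind the grasp point.
Start: joints at [-1.348, 0.087, 1.371, -0, 1.684, -0.103], TCP at [0.176, -0.521, 0.22] pointing down, gripper open.
Joint ranges: [-3.1, 3.1], [-0.76, 2.03], [0.27, 2.55], [-1.08, 4.22], [0.17, 2.65], [-2.57, 2.57]. Speed limits (rad/s): [2.79, 2.79, 3.14, 3.14, 3.14, 3.14].

### API

Orientations are given as a unit quaternion [w, x, y, z].
In Python, from workcell import env gives the robot as it stands.
- The arm moves only by the tool drive_tool, never from a script. Its arguments are lists of equal length, an entry for each row: "linear": the shift along the tool's x, y, z in m, a list of three; "delta_rot": the turn, a rotation vector about the tool's x, y, z in degrees, a list of three; "jaw": the finger opening in m, from 0 to 0.094. A call has 1 to 12 rows; each row shifts and turns the commanded pose from where the row before left it, along the tool's axes as they then stand; what a row does not reach is not made up. A row lasts 1/10 s, in which the tool goes at most 50 mm and 8.59 degrees, less where a joint would pass 70% of its speed; a pose out of reach is approached as far as the arm can. A call with a gripper value outside its range is refused whole. The fingers move at their own pace and stop on an object; the grip force is fixed at half the most. Time passes only in rows, so rows that do not move let the fingers close. It gives the time, the measured TCP pose, the force, the opening and the grip force at its end, in the units of the state.
- env.get_obs(): the state, without advancing time (a new reading comes with each control period).
- env.snapshot(name): name is "side" or "top"; returns a dict with "image" (480x640x3 uint8, red, green, blue), "fx", "fy", "cx", "cy" (pixels), "extrinsics" (4x4, takes a point from camera to world coordinates). Camera axes: x right, y up, looking along -z (the intrinsics and any distortion apply to the point x, -y, -z); pixel columns grow to the right and rows downward; lengths in m; the calibration is good to about 2 mm. A picture is of the moment at which its call begins. There is no depth.
- env.sign_off(): hands the job in; it is judged then, once.
The state is a dict: "time_s": time; "joint_positions": joint angles; "qvel": joint speeds; "joint_torque": joint torques, N m; "ee_pos": TCP position; "eef_rot": TCP orientation; "contact_force": force on the tool from outside, world axes, zero at the start; "ft_torque": the same for the moment, N m; "gripper_width": opening from 0.0 (shut) to 1.0 (fully open); "finger_force": force on a finger pad.
Only numpy, scipy, OpenCV 4.12 (cv2) and the standard library are available. Lean on these libraries where they do the work, as an engineer would, in place of code of your own. Each camera call takes 0.05 s, during which the arm holds its last target. There are 200 camera calls.

## Working session

There is one attempt and no reset: what is moved stays moved. The work goes in short steps, Python scripts to look and compute and a tool call to move; the robot and the scene stay as the last step left them, time stands still between calls to the robot, and variables do not carry over. Pictures are saved under pics/ and viewed, at most 14 in all, crops included, and the job is handed in when it is done.

Besides the shell and the picture viewer there is one more tool, called after "Emit:" by a JSON object that holds its "op" and its "data". drive_tool: Moves the arm, as the interface text tells. Its arguments: {"type":"object","properties":{"linear":{"type":"array","items":{"type":"array","items":{"type":"number"}}},"delta_rot":{"type":"array","items":{"type":"array","items":{"type":"number"}}},"jaw":{"type":"array","items":{"type":"number"}}},"required":["linear","delta_rot","jaw"]}

```bash
mkdir -p pics; ls; cat > h.py <<'E'
import numpy as np, cv2, json
from workcell import env
def snap(n,f):
    s=env.snapshot(n); cv2.imwrite('pics/'+f,cv2.cvtColor(s['image'],cv2.COLOR_RGB2BGR))
    np.savez(n+'.npz',**{k:s[k] for k in s if k!='image'}); return s
def ray(s,u,v):
    E=np.array(s['extrinsics']); d=np.array([(u-s['cx'])/s['fx'],-(v-s['cy'])/s['fy'],-1.])
    return E[:3,3],E[:3,:3]@d
def px2w(s,u,v,z):
    o,d=ray(s,u,v); return o+d*(z-o[2])/d[2]
def w2px(s,p):
    E=np.array(s['extrinsics']); c=E[:3,:3].T@(np.array(p)-E[:3,3])
    return np.array([s['cx']+s['fx']*c[0]/-c[2], s['cy']-s['fy']*c[1]/-c[2]])
E
python3 - <<'E'
from h import *
for n in('top','side'):
    s=snap(n,n+'1.png'); print(n,[k for k in s],s['fx'],s['cx'],s['cy'],np.round(s['extrinsics'],3).tolist())
print(env.get_obs())
E
```

```text
pics
top ['image', 'fx', 'fy', 'cx', 'cy', 'extrinsics'] 584.4869779544906 322.4095152328814 229.99380368179888 [[0.044, 0.977, -0.208, 0.264], [-0.999, 0.043, -0.009, -0.016], [0.0, 0.209, 0.978, 1.598], [0.0, 0.0, 0.0, 1.0]]
side ['image', 'fx', 'fy', 'cx', 'cy', 'extrinsics'] 599.7909220922278 318.3416743715221 248.25881962597552 [[-0.375, 0.535, -0.757, -0.704], [-0.927, -0.217, 0.306, 0.51], [-0.001, 0.817, 0.577, 1.029], [0.0, 0.0, 0.0, 1.0]]
{'time_s': 0.1, 'joint_positions': array([-1.34811134e+00,  8.79082621e-02,  1.37206071e+00, -2.32105152e-05,
        1.68359663e+00, -1.03109506e-01]), 'qvel': array([-0.00048378, -0.00090451, -0.00456796, -0.00081913, -0.000534  ,
        0.00144506]), 'joint_torque': array([ 1.49185173e-03, -3.41252875e+01, -3.03300905e+01,  7.18964380e-02,
        3.04675859e-02, -9.98341966e-05]), 'ee_pos': array([ 0.17591695, -0.52063134,  0.21842786]), 'eef_rot': array([-9.84020971e-04,  9.86761286e-01,  1.62176418e-01, -7.04560213e-05]), 'contact_force': array([ 0.0784121 , -0.033441  ,  0.20327983]), 'ft_torque': array([-0.01628273, -0.01273604,  0.02622064]), 'finger_force': 0.0, 'gripper_width': 0.997049949325174}
```

View pics/top1.png

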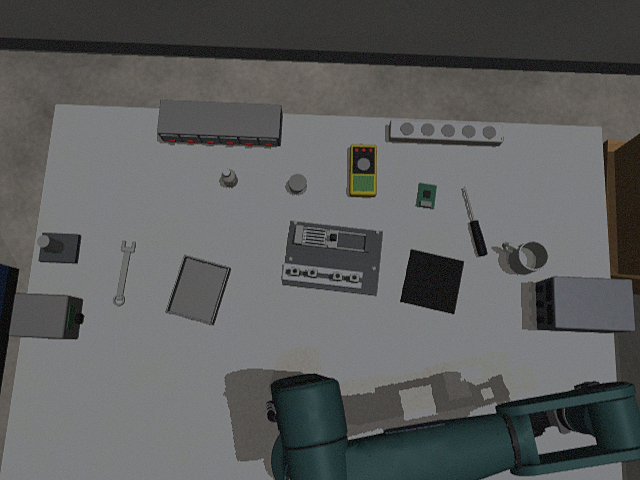

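View pics/side1.png

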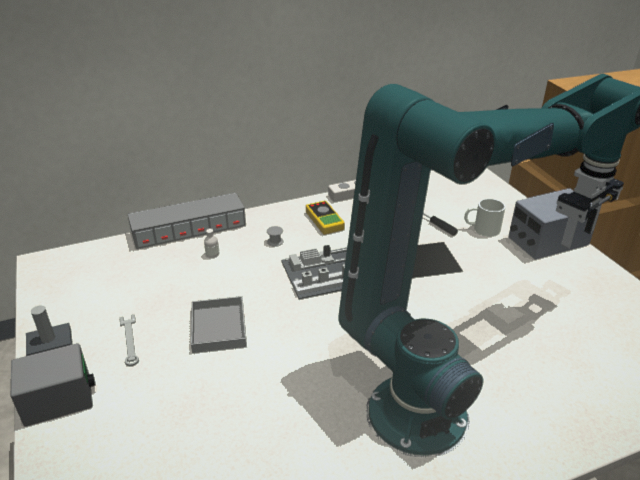

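The top picture shows the fixture at about (333,258), the tray at (198,290) on the +y side and the mat at (433,281). Four stops show in the rail, at about x=291, 313, 337 and 353. I'll enlarge this.

```bash
python3 - <<'E'
import cv2
i=cv2.imread('pics/top1.png')
cv2.imwrite('pics/c1.png',cv2.resize(i[215:300,275:389],None,fx=7,fy=7,interpolation=cv2.INTER_CUBIC))
a=i[240:335,160:240];b=i[240:335,392:472]
import numpy as np
cv2.imwrite('pics/c2.png',cv2.resize(np.hstack([a,b]),None,fx=5,fy=5,interpolation=cv2.INTER_CUBIC))
E
```

```text
(no output)
```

View pics/c1.png

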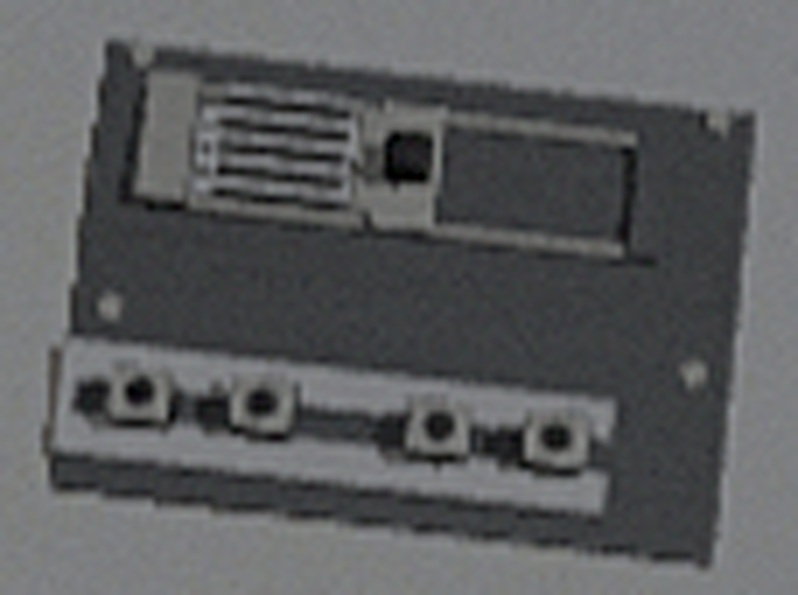

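View pics/c2.png

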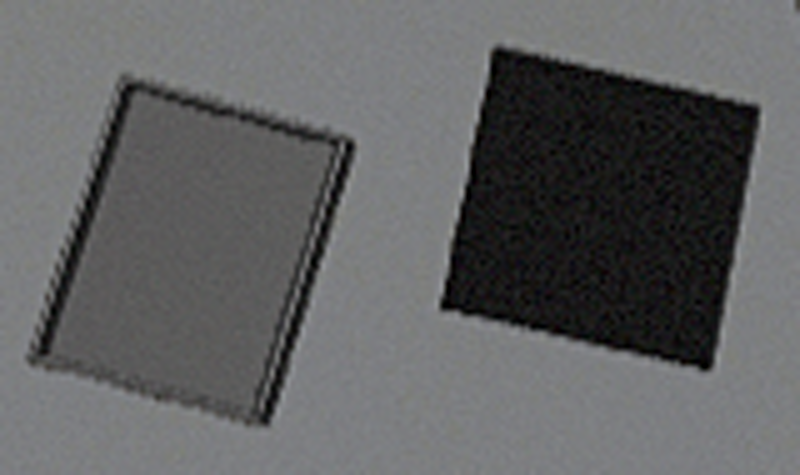

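The crop shows the plate corners at about (108,40), (755,112), (710,565) and (50,488). The four stop tops are at (138,392), (262,402), (438,427) and (555,437), and the black grip top is at (408,157). The tray rim and mat corners are clear in the second crop. I'll fit poses next.

```bash
cat > fit.py <<'E'
from h import *
from scipy.optimize import least_squares
s=dict(np.load('top.npz'))
def c(p,u0,v0,k): return (u0+(p[0]+.5)/k-.5, v0+(p[1]+.5)/k-.5)
def fit(pts,mod,z):
    W=np.array([px2w(s,*p,zz)[:2] for p,zz in zip(pts,z)]); M=np.array(mod)/1000
    f=lambda q:((M@np.array([[np.cos(q[2]),np.sin(q[2])],[-np.sin(q[2]),np.cos(q[2])]])+q[:2])-W).ravel()
    r=least_squares(f,[*W.mean(0),0]); return r.x,np.round(f(r.x).reshape(-1,2)*1000,1).tolist()
def f2w(q,x,y):
    x/=1000;y/=1000;C,S=np.cos(q[2]),np.sin(q[2]); return q[:2]+[C*x-S*y,S*x+C*y]
def w2f(q,p):
    d=np.array(p[:2])-q[:2];C,S=np.cos(q[2]),np.sin(q[2]); return np.array([C*d[0]+S*d[1],-S*d[0]+C*d[1]])*1000
E
python3 - <<'E'
from fit import *
k=lambda p:c(p,275,215,7)
P=[(108,40),(755,112),(710,565),(50,488),(614,400),(604,515),(62,338),(50,455)]
M=[(95,130),(95,-130),(-85,-130),(-85,130),(-28,-85),(-72,-85),(-28,130),(-72,130)]
q,r=fit([k(p) for p in P],M,[.008]*4+[.021]*4); print('fix',q,r)
for p in [(138,391),(262,402),(438,427),(555,437)]:
    w=px2w(s,*k(p),.055); print('stop',w,w2f(q,w))
w=px2w(s,*k((408,157)),.054); print('grip',w,w2f(q,w))
for n,p,z in [('fins L end top',(205,150),.04),('fins R end top',(352,168),.04)]:
    w=px2w(s,*k(p),z); print(n,w,w2f(q,w))
t,r=fit([c(p,160,240,5) for p in [(122,78),(355,143),(267,425),(32,360)]],[(80,65),(80,-65),(-80,-65),(-80,65)],[.03]*4);print('tray',t,r)
m,r=fit([c(p,312,240,5) for p in [(492,47),(760,107),(712,370),(442,308)]],[(75,75),(75,-75),(-75,-75),(-75,75)],[.003]*4);print('mat',m,r)
np.savez('poses.npz',q=q,t=t,m=m)
E
```

```text
fix [ 0.52235285 -0.03172629 -0.069663  ] [[-0.5, 0.8], [-0.6, -0.1], [0.4, -1.0], [-0.2, 0.7], [-0.6, 0.0], [0.4, 0.5], [-0.5, -1.0], [1.5, 0.0]]
stop [0.47974548 0.06840549 0.055     ] [-49.47387171  96.92315086]
stop [0.47760671 0.02111972 0.055     ] [-48.31604801  49.60319337]
stop [ 0.47099408 -0.04604286  0.055     ] [-50.23766792 -17.85676401]
stop [ 0.46912873 -0.09051363  0.055     ] [-49.00303693 -62.34950998]
grip [ 0.57508755 -0.03049102  0.054     ] [52.52080837  4.90295372]
fins L end top [0.57722032 0.04829616 0.04      ] [49.16429685 83.64749466]
fins R end top [ 0.57260276 -0.00907905  0.04      ] [48.55163222 26.09003661]
tray [ 0.42015372  0.32409605 -0.22221144] [[0.8, -1.7], [2.1, 0.8], [-1.4, 1.0], [-1.4, -0.1]]
mat [ 0.47457103 -0.30698532 -0.17987406] [[0.9, -0.7], [1.2, -0.0], [-1.0, -0.1], [-1.2, 0.8]]
```

Emit:
{"op": "drive_tool", "data": {"linear": [[0,0,0],[0,0,0],[0,0,0],[0,0,0],[0,0,0],[0,0,0],[0,0,0],[0,0,0]], "delta_rot": [[0,0,-8.42],[0,0,-8.42],[0,0,-8.42],[0,0,-8.42],[0,0,-8.42],[0,0,-8.42],[0,0,-8.42],[0,0,-8.4]], "jaw": [0.094,0.094,0.094,0.094,0.094,0.094,0.08,0.06]}}

```text
time_s: 0.9
ee_pos: [0.176, -0.5208, 0.2188]
eef_rot: [-0.001, 0.729, 0.684, 0.0]
contact_force: [-1.4, -0.3, 0.2]
gripper_width: 0.87
finger_force: 0.0
```

Emit:
{"op": "drive_tool", "data": {"linear": [[0.036,0.0255,0],[0.036,0.0255,0],[0.036,0.0255,0],[0.036,0.0255,0],[0.036,0.0255,0],[0.036,0.0255,0],[0.036,0.0255,0],[0.036,0.0255,0],[0.036,0.0255,0],[0.036,0.0255,0],[0.036,0.0255,0],[0.036,0.0255,0]], "delta_rot": [[0,0,0],[0,0,0],[0,0,0],[0,0,0],[0,0,0],[0,0,0],[0,0,0],[0,0,0],[0,0,0],[0,0,0],[0,0,0],[0,0,0]], "jaw": [0.05,0.05,0.05,0.05,0.05,0.05,0.05,0.05,0.05,0.05,0.05,0.05]}}

```text
time_s: 2.1
ee_pos: [0.512, -0.1097, 0.219]
eef_rot: [-0.0, 0.731, 0.682, -0.0]
contact_force: [-0.0, -0.5, 1.1]
gripper_width: 0.535
finger_force: 0.0
```

Emit:
{"op": "drive_tool", "data": {"linear": [[0.0282,0.0202,0],[0.0283,0.0202,0],[0.0283,0.0202,0],[0,0,0.04],[0,0,0.04],[0,0,0.04],[0,0,0.02],[0,0,0]], "delta_rot": [[0,0,0],[0,0,0],[0,0,0],[0,0,0],[0,0,0],[0,0,0],[0,0,0],[0,0,0]], "jaw": [0.05,0.05,0.05,0.05,0.05,0.05,0.05,0.05]}}

```text
time_s: 2.9
ee_pos: [0.5743, -0.0305, 0.0743]
eef_rot: [-0.004, 0.731, 0.682, -0.003]
contact_force: [-0.7, 0.3, 0.4]
gripper_width: 0.532
finger_force: 0.0
```

```bash
cat > st.py <<'E'
from fit import *
d=np.load('poses.npz'); o=env.get_obs()
print(round(o['time_s'],2),'fix xy mm',w2f(d['q'],o['ee_pos']).round(1),'z',o['ee_pos'][2].round(4),'F',o['contact_force'].round(1),'w',round(o['gripper_width']*94,1),'ff',round(o['finger_force'],1),'yaw',np.degrees(2*np.arctan2(o['eef_rot'][2],o['eef_rot'][1])).round(2))
E
python3 st.py; python3 - <<'E'
from h import *
s=snap('top','top2.png');i=cv2.imread('pics/top2.png');cv2.imwrite('pics/c3.png',cv2.resize(i[205:305,270:400],None,fx=6,fy=6,interpolation=cv2.INTER_CUBIC))
E
```

```text
2.9 fix xy mm [51.7  4.8] z 0.0743 F [-0.7  0.3  0.4] w 50.0 ff 0.0 yaw 86.01
```

View pics/c3.png

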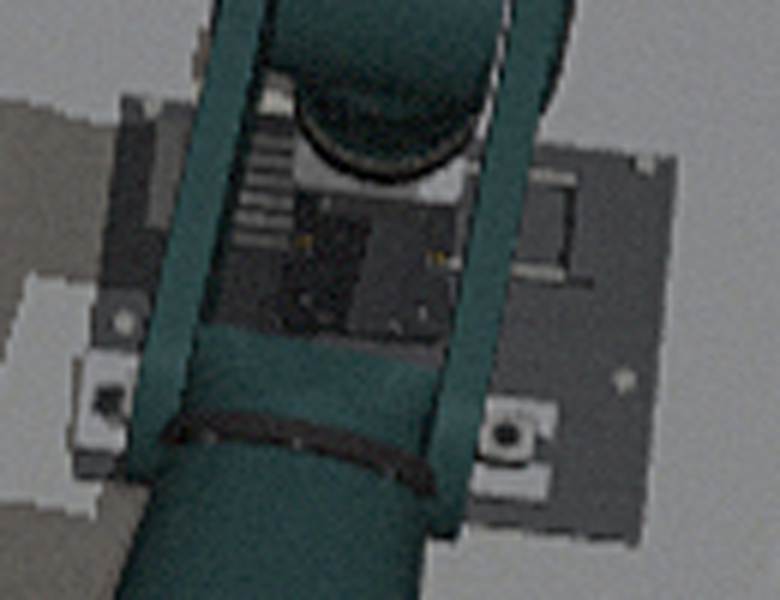

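The arm hides the vise from above, so no use there. I'll descend by the measured pose.

Emit:
{"op": "drive_tool", "data": {"linear": [[0,0.001,0.02],[0,0,0.017],[0,0,0],[0,0,0],[0,0,0],[0,0,0],[0,0,0],[0,0,0]], "delta_rot": [[0,0,0],[0,0,0],[0,0,0],[0,0,0],[0,0,0],[0,0,0],[0,0,0],[0,0,0]], "jaw": [0.05,0.05,0.05,0.05,0.0,0.0,0.0,0.0]}}

```text
time_s: 3.75
ee_pos: [0.579, -0.0312, 0.043]
eef_rot: [0.0, 0.731, 0.682, 0.0]
contact_force: [0.3, -0.6, -0.4]
gripper_width: 0.224
finger_force: 0.0
```

```bash
python3 st.py
```

```text
3.75 fix xy mm [56.5  4.5] z 0.043 F [ 0.3 -0.6 -0.4] w 21.0 ff 0.0 yaw 86.01
```

Emit:
{"op": "drive_tool", "data": {"linear": [[0,-0.0015,0],[0,0,0],[0,0,0],[0,0,0]], "delta_rot": [[0,0,0],[0,0,0],[0,0,0],[0,0,0]], "jaw": [0.0,0.0,0.0,0.0]}}

```text
time_s: 4.15
ee_pos: [0.5775, -0.0311, 0.0428]
eef_rot: [0.0, 0.731, 0.682, 0.0]
contact_force: [-0.7, -0.4, 1.5]
gripper_width: 0.169
finger_force: 30.0
```

Emit:
{"op": "drive_tool", "data": {"linear": [[-0.006,0,0],[-0.008,0,0],[-0.008,0,0],[-0.008,0,0],[-0.006,0,0],[-0.004,0,0],[0,0,0],[0,0,0]], "delta_rot": [[0,0,0],[0,0,0],[0,0,0],[0,0,0],[0,0,0],[0,0,0],[0,0,0],[0,0,0]], "jaw": [0,0,0,0,0,0,0,0]}}

```text
time_s: 4.95
ee_pos: [0.5746, -0.0715, 0.0425]
eef_rot: [0.0, 0.731, 0.682, -0.0]
contact_force: [0.9, 1.9, 1.6]
gripper_width: 0.17
finger_force: 30.0
```

```bash
python3 st.py
```

```text
4.95 fix xy mm [ 54.9 -36. ] z 0.0425 F [0.9 1.9 1.6] w 16.0 ff 30.0 yaw 85.99
```

Emit:
{"op": "drive_tool", "data": {"linear": [[0,0,0],[0,0,0],[0,0,-0.02],[0,0,-0.03],[0,0,-0.02],[0.03,0,0],[0.03,0,0],[0.03,0,0],[0.0005,0,0.02],[0,0,0.03],[0,0,0],[0,0,0]], "delta_rot": [[0,0,0],[0,0,0],[0,0,0],[0,0,0],[0,0,0],[0,0,0],[0,0,0],[0,0,0],[0,0,0],[0,0,0],[0,0,0],[0,0,0]], "jaw": [0.03,0.05,0.07,0.07,0.07,0.07,0.07,0.07,0.07,0.07,0.07,0.07]}}

```text
time_s: 6.15
ee_pos: [0.58, 0.0191, 0.0618]
eef_rot: [-0.001, 0.731, 0.682, -0.001]
contact_force: [0.6, 0.2, 0.6]
gripper_width: 0.746
finger_force: 0.0
```

```bash
python3 st.py
```

```text
6.15 fix xy mm [54.  54.7] z 0.0618 F [0.6 0.2 0.6] w 70.1 ff 0.0 yaw 86.0
```

Emit:
{"op": "drive_tool", "data": {"linear": [[0,0,0.012],[0,0,0.011],[0,0,0],[0,0,0],[0,0,0],[0,0,0],[0,0,0],[0,0,0],[0,0,0],[0,0,0]], "delta_rot": [[0,0,0],[0,0,0],[0,0,0],[0,0,0],[0,0,0],[0,0,0],[0,0,0],[0,0,0],[0,0,0],[0,0,0]], "jaw": [0.07,0.07,0.06,0.05,0.04,0.03,0.03,0.03,0.03,0.03]}}

```text
time_s: 7.15
ee_pos: [0.5812, 0.0193, 0.0401]
eef_rot: [0.0, 0.731, 0.682, 0.0]
contact_force: [0.3, 0.0, 1.3]
gripper_width: 0.421
finger_force: 30.0
```

```bash
python3 st.py
```

```text
7.15 fix xy mm [55.1 55. ] z 0.0401 F [0.3 0.  1.3] w 39.6 ff 30.0 yaw 86.01
```

Emit:
{"op": "drive_tool", "data": {"linear": [[0,0,-0.006],[0,0,-0.012],[0,0,-0.016],[0,0,-0.016],[0,0,-0.014],[0,0,-0.006],[0,0,0]], "delta_rot": [[0,0,0],[0,0,0],[0,0,0],[0,0,0],[0,0,0],[0,0,0],[0,0,0]], "jaw": [0.02,0.02,0.02,0.02,0.02,0.02,0.02]}}

```text
time_s: 7.85
ee_pos: [0.5815, 0.0193, 0.1109]
eef_rot: [0.001, 0.731, 0.682, 0.001]
contact_force: [1.2, -1.0, -1.1]
gripper_width: 0.42
finger_force: 30.0
```

Emit:
{"op": "drive_tool", "data": {"linear": [[-0.015,-0.004,0],[-0.028,-0.007,0],[-0.031,-0.0078,0],[-0.031,-0.0078,0],[-0.031,-0.0078,0],[-0.031,-0.0078,0],[-0.031,-0.0078,0],[-0.031,-0.0078,0],[-0.031,-0.0078,0],[-0.031,-0.0078,0],[-0.028,-0.007,0],[-0.014,-0.003,0]], "delta_rot": [[0,0,0],[0,0,0],[0,0,0],[0,0,0],[0,0,0],[0,0,0],[0,0,0],[0,0,0],[0,0,0],[0,0,0],[0,0,0],[0,0,0]], "jaw": [0.02,0.02,0.02,0.02,0.02,0.02,0.02,0.02,0.02,0.02,0.02,0.02]}}

```text
time_s: 9.05
ee_pos: [0.4721, -0.3093, 0.1082]
eef_rot: [-0.001, 0.732, 0.681, -0.001]
contact_force: [0.0, 0.2, -1.8]
gripper_width: 0.422
finger_force: 30.0
```

```bash
python3 st.py; python3 - <<'E'
from h import *
s=snap('side','side2.png');i=cv2.imread('pics/side2.png');cv2.imwrite('pics/c4.png',cv2.resize(i[100:360,180:540],None,fx=2,fy=2,interpolation=cv2.INTER_CUBIC))
E
```

```text
9.05 fix xy mm [ -30.8 -280.4] z 0.1082 F [ 0.   0.2 -1.8] w 39.6 ff 30.0 yaw 85.84
```

View pics/c4.png

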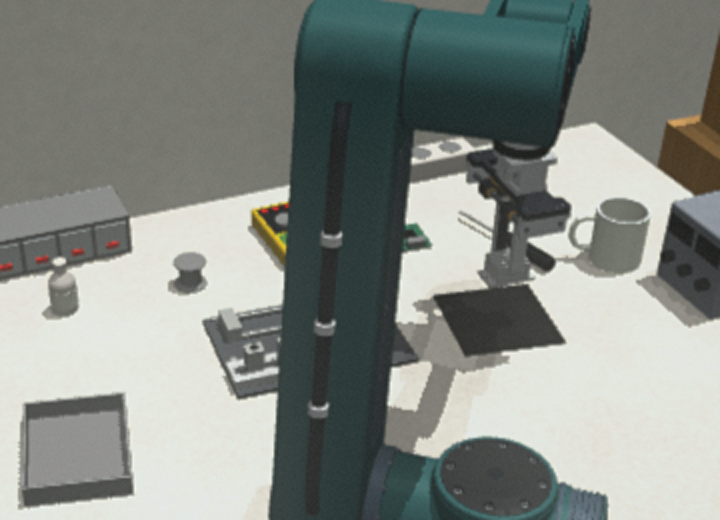

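The crop shows the heat sink hanging in the gripper at (505,265), the vise empty and the tray where it was. I'll lower it onto the mat.

Emit:
{"op": "drive_tool", "data": {"linear": [[0,0,0.01],[0,0,0.018],[0,0,0.018],[0,0,0.012],[0,0,0.008],[0,0,0.004],[0,0,0],[0,0,0]], "delta_rot": [[0,0,0],[0,0,0],[0,0,0],[0,0,0],[0,0,0],[0,0,0],[0,0,0],[0,0,0]], "jaw": [0.02,0.02,0.02,0.02,0.02,0.02,0.02,0.02]}}

```text
time_s: 9.9
ee_pos: [0.4749, -0.3072, 0.0402]
eef_rot: [0.001, 0.731, 0.682, 0.0]
contact_force: [0.1, 0.1, -1.9]
gripper_width: 0.423
finger_force: 30.0
```

```bash
python3 st.py
```

```text
9.9 fix xy mm [ -28.2 -278.2] z 0.0402 F [ 0.1  0.1 -1.9] w 39.8 ff 30.0 yaw 86.02
```

Emit:
{"op": "drive_tool", "data": {"linear": [[0,0,0.003],[0,0,0.0015],[0,0,0],[0,0,0]], "delta_rot": [[0,0,0],[0,0,0],[0,0,0],[0,0,0]], "jaw": [0.02,0.02,0.02,0.02]}}

```text
time_s: 10.3
ee_pos: [0.4744, -0.3071, 0.0351]
eef_rot: [0.0, 0.731, 0.682, -0.0]
contact_force: [0.7, -0.1, -1.1]
gripper_width: 0.42
finger_force: 30.0
```

```bash
python3 st.py
```

```text
10.3 fix xy mm [ -28.7 -278.1] z 0.0351 F [ 0.7 -0.1 -1.1] w 39.5 ff 30.0 yaw 86.0
```

Emit:
{"op": "drive_tool", "data": {"linear": [[0,0,0.0007],[0,0,0],[0,0,0],[0,0,0],[0,0,0],[0,0,0],[0,0,-0.015],[0,0,-0.03],[0,0,-0.035],[0,0,0]], "delta_rot": [[0,0,0],[0,0,0],[0,0,0],[0,0,0],[0,0,0],[0,0,0],[0,0,0],[0,0,0],[0,0,0],[0,0,0]], "jaw": [0.02,0.02,0.042,0.048,0.056,0.06,0.06,0.06,0.06,0.06]}}

```text
time_s: 11.3
ee_pos: [0.4775, -0.3095, 0.1217]
eef_rot: [0.006, 0.731, 0.682, 0.001]
contact_force: [0.6, -1.3, 1.1]
gripper_width: 0.64
finger_force: 0.0
```

```bash
python3 st.py
```

```text
11.3 fix xy mm [ -25.4 -280.2] z 0.1217 F [ 0.6 -1.3  1.1] w 60.2 ff 0.0 yaw 86.01
```

Emit:
{"op": "drive_tool", "data": {"linear": [[0.018,0.006,0],[0.032,0.011,0],[0.032,0.011,0],[0.032,0.011,0],[0.032,0.011,0],[0.032,0.011,0],[0.032,0.011,0],[0.032,0.0115,0],[0,0,0.015],[0,0,0.02],[0,0,0.01],[0,0,0]], "delta_rot": [[0,0,0],[0,0,0],[0,0,0],[0,0,0],[0,0,0],[0,0,0],[0,0,0],[0,0,0],[0,0,0],[0,0,0],[0,0,0],[0,0,0]], "jaw": [0.05,0.05,0.05,0.05,0.05,0.05,0.05,0.05,0.05,0.05,0.05,0.05]}}

```text
time_s: 12.5
ee_pos: [0.5725, -0.0717, 0.0666]
eef_rot: [-0.002, 0.732, 0.682, -0.002]
contact_force: [-0.8, -0.0, -1.0]
gripper_width: 0.529
finger_force: 0.0
```

```bash
python3 st.py
```

```text
12.5 fix xy mm [ 52.8 -36.4] z 0.0666 F [-0.8 -0.  -1. ] w 49.8 ff 0.0 yaw 85.96
```

Emit:
{"op": "drive_tool", "data": {"linear": [[0,0,0.014],[0,0,0.012],[0,0,0],[0,0,0],[0,0,0],[0,0,0],[0,0,0],[0,0,0],[0,0,0],[0,0,0]], "delta_rot": [[0,0,0],[0,0,0],[0,0,0],[0,0,0],[0,0,0],[0,0,0],[0,0,0],[0,0,0],[0,0,0],[0,0,0]], "jaw": [0.05,0.05,0.04,0.03,0.01,0,0,0,0,0]}}

```text
time_s: 13.5
ee_pos: [0.5746, -0.0715, 0.0439]
eef_rot: [0.0, 0.731, 0.682, 0.0]
contact_force: [-2.8, -0.2, 5.2]
gripper_width: 0.166
finger_force: 30.0
```

```bash
python3 st.py
```

```text
13.5 fix xy mm [ 54.9 -36. ] z 0.0439 F [-2.8 -0.2  5.2] w 15.6 ff 30.0 yaw 86.01
```

Emit:
{"op": "drive_tool", "data": {"linear": [[0.006,0,0],[0.008,0,0],[0.008,0,0],[0.008,0,0],[0.006,0,0],[0.004,0,0],[0.002,0,0],[0.001,0,0],[0,0,0]], "delta_rot": [[0,0,0],[0,0,0],[0,0,0],[0,0,0],[0,0,0],[0,0,0],[0,0,0],[0,0,0],[0,0,0]], "jaw": [0,0,0,0,0,0,0,0,0]}}

```text
time_s: 14.4
ee_pos: [0.5774, -0.0327, 0.044]
eef_rot: [0.003, 0.732, 0.682, -0.003]
contact_force: [-3.0, -10.7, 4.7]
gripper_width: 0.169
finger_force: 30.0
```

```bash
python3 st.py
```

```text
14.4 fix xy mm [55.   2.9] z 0.044 F [ -3.  -10.7   4.7] w 15.9 ff 30.0 yaw 85.96
```

Emit:
{"op": "drive_tool", "data": {"linear": [[0.002,0,0],[0.002,0,0],[0,0,0],[0,0,0]], "delta_rot": [[0,0,0],[0,0,0],[0,0,0],[0,0,0]], "jaw": [0,0,0,0]}}

```text
time_s: 14.8
ee_pos: [0.5775, -0.0321, 0.044]
eef_rot: [0.005, 0.732, 0.681, -0.005]
contact_force: [-4.4, -19.1, 4.5]
gripper_width: 0.17
finger_force: 30.0
```

```bash
python3 st.py
```

```text
14.8 fix xy mm [55.   3.5] z 0.044 F [ -4.4 -19.1   4.5] w 16.0 ff 30.0 yaw 85.91
```

The force rose to 19 N with almost no travel, far above the 4 N jaw friction, so the jaw is against its stop.

Emit:
{"op": "drive_tool", "data": {"linear": [[0,0,0],[0,0,0],[0,0,0],[0,0,-0.02],[0,0,-0.03],[0,0,-0.03],[-0.02,-0.03,0],[-0.02,-0.03,0],[-0.02,-0.03,0],[-0.01,-0.015,0],[0,0,0],[0,0,0]], "delta_rot": [[0,0,0],[0,0,0],[0,0,0],[0,0,0],[0,0,0],[0,0,0],[0,0,0],[0,0,0],[0,0,0],[0,0,0],[0,0,0],[0,0,0]], "jaw": [0.03,0.05,0.05,0.05,0.05,0.05,0.05,0.05,0.05,0.05,0.05,0.05]}}

```text
time_s: 16.0
ee_pos: [0.4687, -0.0865, 0.1234]
eef_rot: [0.0, 0.731, 0.682, 0.001]
contact_force: [0.3, 0.8, -0.8]
gripper_width: 0.529
finger_force: 0.0
```

```bash
python3 st.py
```

```text
16.0 fix xy mm [-49.7 -58.4] z 0.1234 F [ 0.3  0.8 -0.8] w 49.7 ff 0.0 yaw 86.02
```

Emit:
{"op": "drive_tool", "data": {"linear": [[-0.004,0,0.02],[0,0,0.03],[0,0,0.024],[0,0,0.009],[0,0,0],[0,0,0],[0,0,0],[0,0,0],[0,0,0],[0,0,0],[0,0,0],[0,0,0]], "delta_rot": [[0,0,0],[0,0,0],[0,0,0],[0,0,0],[0,0,0],[0,0,0],[0,0,0],[0,0,0],[0,0,0],[0,0,0],[0,0,0],[0,0,0]], "jaw": [0.05,0.05,0.05,0.05,0.05,0.045,0.035,0.025,0,0,0,0]}}

```text
time_s: 17.2
ee_pos: [0.4684, -0.0912, 0.041]
eef_rot: [0.001, 0.731, 0.682, 0.0]
contact_force: [0.1, 0.3, 4.4]
gripper_width: 0.212
finger_force: 30.0
```

```bash
python3 st.py
```

```text
17.2 fix xy mm [-49.7 -63.1] z 0.041 F [0.1 0.3 4.4] w 19.9 ff 30.0 yaw 86.01
```

Emit:
{"op": "drive_tool", "data": {"linear": [[-0.006,0,0],[-0.01,0,0],[-0.012,0,0],[-0.01,0,0],[-0.006,0,0],[-0.002,0,0],[0,0,0],[0,0,0]], "delta_rot": [[0,0,0],[0,0,0],[0,0,0],[0,0,0],[0,0,0],[0,0,0],[0,0,0],[0,0,0]], "jaw": [0,0,0,0,0,0,0,0]}}

```text
time_s: 18.0
ee_pos: [0.4652, -0.1376, 0.041]
eef_rot: [0.001, 0.732, 0.682, 0.0]
contact_force: [0.3, 1.6, 4.7]
gripper_width: 0.208
finger_force: 30.0
```

```bash
python3 st.py
```

```text
18.0 fix xy mm [ -49.7 -109.6] z 0.041 F [0.3 1.6 4.7] w 19.6 ff 30.0 yaw 85.97
```

Emit:
{"op": "drive_tool", "data": {"linear": [[0,0,-0.004],[0,0,-0.01],[0,0,-0.016],[0,0,-0.02],[0,0,-0.016],[0,0,-0.01],[0,0,-0.004],[0,0,0]], "delta_rot": [[0,0,0],[0,0,0],[0,0,0],[0,0,0],[0,0,0],[0,0,0],[0,0,0],[0,0,0]], "jaw": [0,0,0,0,0,0,0,0]}}

```text
time_s: 18.8
ee_pos: [0.4647, -0.1371, 0.1205]
eef_rot: [0.0, 0.731, 0.682, -0.0]
contact_force: [0.4, 0.4, -1.2]
gripper_width: 0.21
finger_force: 30.0
```

```bash
cat > tr.py <<'E'
from fit import *
import sys
d=np.load('poses.npz')
a=cv2.cvtColor(cv2.imread('pics/top1.png'),cv2.COLOR_BGR2RGB).astype(int)[225:345,150:245]
b=env.snapshot('top')['image'].astype(int)[225:345,150:245]
x=abs(a-b).mean(2); print('diff mean',x.mean().round(2),'frac>25',(x>25).mean().round(4))
o=env.get_obs(); p=w2f(d['q'],o['ee_pos'])
for n,(tx,ty) in enumerate([(33,28),(33,-28),(-33,28),(-33,-28)]):
    w=f2w(d['t'],tx,ty); g=w2f(d['q'],w); print(n+1,(tx,ty),'fix',g.round(1),'d(toolx,y)mm',(g-p)[::-1].round(1))
E
python3 st.py; python3 tr.py
```

```text
18.8 fix xy mm [ -50.2 -109.1] z 0.1205 F [ 0.4  0.4 -1.2] w 19.8 ff 30.0 yaw 86.0
diff mean 5.45 frac>25 0.0
1 (33, 28) fix [-89.8 370.5] d(toolx,y)mm [479.5 -39.3]
2 (33, -28) fix [-98.4 315.2] d(toolx,y)mm [424.1 -47.8]
3 (-33, 28) fix [-155.1  380.5] d(toolx,y)mm [ 489.5 -104.5]
4 (-33, -28) fix [-163.6  325.2] d(toolx,y)mm [ 434.2 -113. ]
```

Emit:
{"op": "drive_tool", "data": {"linear": [[0.02,-0.0033,0],[0.04,-0.0033,0],[0.045,-0.0033,0],[0.045,-0.0033,0],[0.045,-0.0033,0],[0.045,-0.0033,0],[0.045,-0.0033,0],[0.045,-0.0033,0],[0.045,-0.0033,0],[0.045,-0.0033,0],[0.04,-0.0033,0],[0.02,-0.003,0]], "delta_rot": [[0,0,0],[0,0,0],[0,0,0],[0,0,0],[0,0,0],[0,0,0],[0,0,0],[0,0,0],[0,0,0],[0,0,0],[0,0,0],[0,0,0]], "jaw": [0,0,0,0,0,0,0,0,0,0,0,0]}}

```text
time_s: 20.05
ee_pos: [0.4576, 0.3474, 0.1185]
eef_rot: [-0.001, 0.73, 0.683, -0.001]
contact_force: [-0.1, 0.6, -1.6]
gripper_width: 0.209
finger_force: 30.0
```

Emit:
{"op": "drive_tool", "data": {"linear": [[0,0,0.015],[0,0,0.025],[0,0,0.02],[0,0,0.01],[0,0,0.005],[0,0,0],[0,0,0]], "delta_rot": [[0,0,0],[0,0,0],[0,0,0],[0,0,0],[0,0,0],[0,0,0],[0,0,0]], "jaw": [0,0,0,0,0,0,0]}}

```text
time_s: 20.75
ee_pos: [0.4596, 0.3446, 0.0461]
eef_rot: [0.0, 0.731, 0.682, 0.001]
contact_force: [0.0, -0.0, -0.5]
gripper_width: 0.209
finger_force: 30.0
```

```bash
python3 st.py; python3 tr.py|head -2; python3 - <<'E'
from h import *
s=snap('side','side3.png');i=cv2.imread('pics/side3.png');cv2.imwrite('pics/c5.png',cv2.resize(i[200:400,140:340],None,fx=3,fy=3,interpolation=cv2.INTER_CUBIC))
E
```

```text
20.75 fix xy mm [-88.8 371.1] z 0.0461 F [ 0.  -0.  -0.5] w 19.7 ff 30.0 yaw 85.98
diff mean 41.14 frac>25 0.538
1 (33, 28) fix [-89.8 370.5] d(toolx,y)mm [-0.8 -1.2]
```

View pics/c5.png

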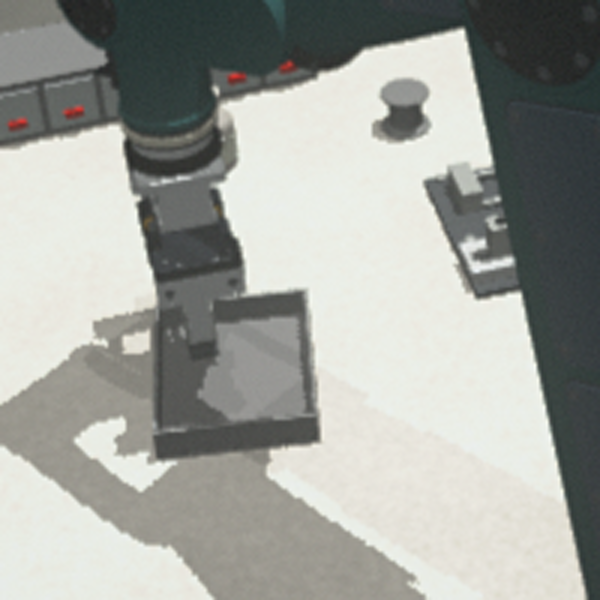

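The crop shows the held stop inside the tray's far-left quarter, at about (200,345). I'll lower it and release.

Emit:
{"op": "drive_tool", "data": {"linear": [[0,0,0.004],[0,0,0.0025],[0,0,0.0015],[0,0,0],[0,0,0],[0,0,0],[0,0,0],[0,0,0],[0,0,-0.02],[0,0,-0.03],[0,0,-0.03],[0,0,0]], "delta_rot": [[0,0,0],[0,0,0],[0,0,0],[0,0,0],[0,0,0],[0,0,0],[0,0,0],[0,0,0],[0,0,0],[0,0,0],[0,0,0],[0,0,0]], "jaw": [0,0,0,0,0,0.022,0.028,0.034,0.034,0.034,0.034,0.034]}}

```text
time_s: 22.05
ee_pos: [0.4617, 0.3463, 0.123]
eef_rot: [0.001, 0.731, 0.682, 0.005]
contact_force: [1.4, 0.3, 0.2]
gripper_width: 0.362
finger_force: 0.0
```

```bash
python3 st.py
```

```text
22.05 fix xy mm [-86.8 372.9] z 0.123 F [1.4 0.3 0.2] w 34.0 ff 0.0 yaw 86.01
```

Emit:
{"op": "drive_tool", "data": {"linear": [[-0.02,0.0039,0],[-0.04,0.0039,0],[-0.044,0.0039,0],[-0.044,0.0039,0],[-0.044,0.0039,0],[-0.044,0.0039,0],[-0.044,0.0039,0],[-0.044,0.0039,0],[-0.044,0.0039,0],[-0.021,0.0039,0],[0,0,0],[0,0,0]], "delta_rot": [[0,0,0],[0,0,0],[0,0,0],[0,0,0],[0,0,0],[0,0,0],[0,0,0],[0,0,0],[0,0,0],[0,0,0],[0,0,0],[0,0,0]], "jaw": [0.046,0.046,0.046,0.046,0.046,0.046,0.046,0.046,0.046,0.046,0.046,0.046]}}

```text
time_s: 23.25
ee_pos: [0.4703, -0.046, 0.1164]
eef_rot: [-0.001, 0.732, 0.682, -0.0]
contact_force: [0.6, 0.8, 0.5]
gripper_width: 0.49
finger_force: 0.0
```

```bash
python3 st.py; python3 tr.py|head -1; python3 - <<'E'
from h import *
s=snap('side','side4.png');t=snap('top','top4.png')
a=cv2.imread('pics/side4.png')[225:365,170:370];b=cv2.imread('pics/top4.png')[200:340,160:400]
cv2.imwrite('pics/c6.png',np.vstack([cv2.resize(a,(571,400)) [:, :571], ]) if 0 else np.hstack([cv2.resize(a,(400,280)),cv2.resize(b,(400,233)).__class__ and cv2.copyMakeBorder(cv2.resize(b,(400,233)),0,47,0,0,cv2.BORDER_CONSTANT)]))
E
```

```text
23.25 fix xy mm [-51.  -17.8] z 0.1164 F [0.6 0.8 0.5] w 46.1 ff 0.0 yaw 85.94
diff mean 4.85 frac>25 0.008
```

View pics/c6.png

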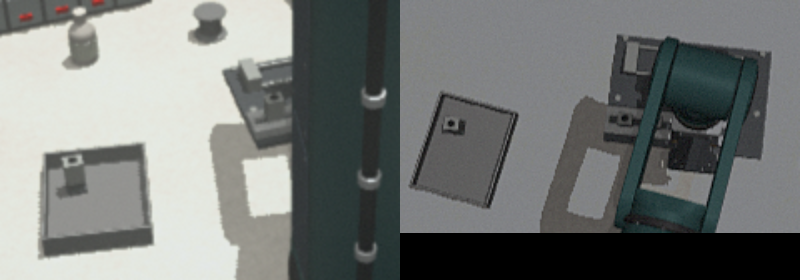

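The first stop stands upright in the tray, and the tray hasn't moved. On to the second stop.

Emit:
{"op": "drive_tool", "data": {"linear": [[0,0.0005,0.02],[0,0,0.028],[0,0,0.02],[0,0,0.008],[0,0,0],[0,0,0],[0,0,0],[0,0,0],[0,0,0],[0,0,0],[0,0,0],[0,0,0]], "delta_rot": [[0,0,0],[0,0,0],[0,0,0],[0,0,0],[0,0,0],[0,0,0],[0,0,0],[0,0,0],[0,0,0],[0,0,0],[0,0,0],[0,0,0]], "jaw": [0.046,0.046,0.046,0.046,0.046,0.04,0.03,0.02,0,0,0,0]}}

```text
time_s: 24.6
ee_pos: [0.4718, -0.0464, 0.0421]
eef_rot: [0.001, 0.731, 0.682, 0.0]
contact_force: [-0.5, -0.6, 4.9]
gripper_width: 0.213
finger_force: 30.0
```

```bash
python3 st.py
```

```text
24.6 fix xy mm [-49.4 -18.1] z 0.0421 F [-0.5 -0.6  4.9] w 20.0 ff 30.0 yaw 86.0
```

Emit:
{"op": "drive_tool", "data": {"linear": [[-0.006,0,0],[-0.01,0,0],[-0.013,0,0],[-0.013,0,0],[-0.013,0,0],[-0.013,0,0],[-0.012,0,0],[-0.007,0,0],[-0.004,0,0],[0,0,0],[0,0,0]], "delta_rot": [[0,0,0],[0,0,0],[0,0,0],[0,0,0],[0,0,0],[0,0,0],[0,0,0],[0,0,0],[0,0,0],[0,0,0],[0,0,0]], "jaw": [0,0,0,0,0,0,0,0,0,0,0]}}

```text
time_s: 25.7
ee_pos: [0.4657, -0.1371, 0.0421]
eef_rot: [0.001, 0.731, 0.682, 0.001]
contact_force: [0.3, 1.2, 5.3]
gripper_width: 0.212
finger_force: 30.0
```

```bash
python3 st.py
```

```text
25.7 fix xy mm [ -49.2 -109. ] z 0.0421 F [0.3 1.2 5.3] w 19.9 ff 30.0 yaw 85.98
```

Emit:
{"op": "drive_tool", "data": {"linear": [[0,0,-0.004],[0,0,-0.01],[0,0,-0.016],[0,0,-0.02],[0,0,-0.016],[0,0,-0.01],[0,0,-0.004],[0,0,0]], "delta_rot": [[0,0,0],[0,0,0],[0,0,0],[0,0,0],[0,0,0],[0,0,0],[0,0,0],[0,0,0]], "jaw": [0,0,0,0,0,0,0,0]}}

```text
time_s: 26.5
ee_pos: [0.4649, -0.137, 0.1215]
eef_rot: [0.0, 0.731, 0.682, 0.0]
contact_force: [-0.9, 0.2, -0.9]
gripper_width: 0.209
finger_force: 30.0
```

```bash
python3 st.py; python3 tr.py|head -3
```

```text
26.5 fix xy mm [ -49.9 -109. ] z 0.1215 F [-0.9  0.2 -0.9] w 19.7 ff 30.0 yaw 86.01
diff mean 10.56 frac>25 0.0932
1 (33, 28) fix [-89.8 370.5] d(toolx,y)mm [479.4 -39.5]
2 (33, -28) fix [-98.4 315.2] d(toolx,y)mm [424.1 -48.1]
```

The image difference jumped to 9%, so the tray was probably knocked. I'll look.

```bash
python3 - <<'E'
from h import *
s=snap('top','top5.png');i=cv2.imread('pics/top5.png');cv2.imwrite('pics/c7.png',cv2.resize(i[225:345,140:260],None,fx=5,fy=5,interpolation=cv2.INTER_CUBIC))
E
```

View pics/c7.png

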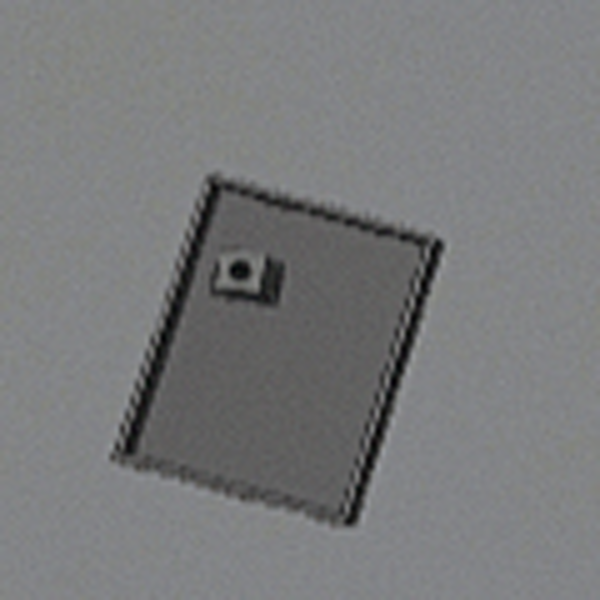

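The tray has moved. Its rim corners are now at (210,177), (443,243), (353,525) and (113,458), with the stop still upright at (240,270). I'll refit.

```bash
cp pics/top5.png pics/ref.png; sed -i 's#pics/top1.png#pics/ref.png#' tr.py; python3 - <<'E'
from fit import *
d=dict(np.load('poses.npz'))
t,r=fit([c(p,140,225,5) for p in [(210,177),(443,243),(353,525),(113,458)]],[(80,65),(80,-65),(-80,-65),(-80,65)],[.03]*4);print(t,r,t-d['t'])
w=px2w(s,*c((240,268),140,225,5),.052); print('stop in tray',w2f(t,w))
d['t']=t;np.savez('poses.npz',**d)
E
python3 tr.py
```

```text
[ 0.40684461  0.33057542 -0.23212114] [[1.3, -1.4], [1.9, 1.2], [-1.8, 2.1], [-1.4, -1.9]] [-0.0133091   0.00647937 -0.0099097 ]
stop in tray [34.37297692 28.88122833]
diff mean 2.45 frac>25 0.0
1 (33, 28) fix [-103.4  375.7] d(toolx,y)mm [484.5 -52.7]
2 (33, -28) fix [-112.4  320.4] d(toolx,y)mm [429.2 -61.8]
3 (-33, 28) fix [-168.5  386.4] d(toolx,y)mm [ 495.1 -117.8]
4 (-33, -28) fix [-177.5  331.1] d(toolx,y)mm [ 439.9 -126.9]
```

Emit:
{"op": "drive_tool", "data": {"linear": [[0.02,-0.0056,0],[0.04,-0.0056,0],[0.044,-0.0056,0],[0.044,-0.0056,0],[0.044,-0.0056,0],[0.044,-0.0056,0],[0.044,-0.0056,0],[0.044,-0.0056,0],[0.044,-0.0056,0],[0.04,-0.0056,0],[0.021,-0.0056,0],[0,0,0]], "delta_rot": [[0,0,0],[0,0,0],[0,0,0],[0,0,0],[0,0,0],[0,0,0],[0,0,0],[0,0,0],[0,0,0],[0,0,0],[0,0,0],[0,0,0]], "jaw": [0,0,0,0,0,0,0,0,0,0,0,0]}}

```text
time_s: 27.85
ee_pos: [0.432, 0.2976, 0.12]
eef_rot: [-0.001, 0.73, 0.684, -0.001]
contact_force: [-0.4, -0.8, -1.4]
gripper_width: 0.216
finger_force: 30.0
```

Emit:
{"op": "drive_tool", "data": {"linear": [[0,0,0.015],[0,0,0.025],[0,0,0.02],[0,0,0.01],[0,0,0.005],[0,0,0],[0,0,0]], "delta_rot": [[0,0,0],[0,0,0],[0,0,0],[0,0,0],[0,0,0],[0,0,0],[0,0,0]], "jaw": [0,0,0,0,0,0,0]}}

```text
time_s: 28.55
ee_pos: [0.4341, 0.2953, 0.0472]
eef_rot: [0.0, 0.731, 0.682, 0.001]
contact_force: [0.2, -0.7, -1.4]
gripper_width: 0.209
finger_force: 30.0
```

```bash
python3 st.py
```

```text
28.55 fix xy mm [-110.8  320.1] z 0.0472 F [ 0.2 -0.7 -1.4] w 19.7 ff 30.0 yaw 85.99
```

Emit:
{"op": "drive_tool", "data": {"linear": [[0,0,0.004],[0,0,0.0025],[0,0,0.0015],[0,0,0],[0,0,0],[0,0,0],[0,0,0],[0,0,0],[0,0,-0.02],[0,0,-0.03],[0,0,-0.03],[0,0,0]], "delta_rot": [[0,0,0],[0,0,0],[0,0,0],[0,0,0],[0,0,0],[0,0,0],[0,0,0],[0,0,0],[0,0,0],[0,0,0],[0,0,0],[0,0,0]], "jaw": [0,0,0,0,0,0.022,0.028,0.034,0.034,0.034,0.034,0.034]}}

```text
time_s: 29.75
ee_pos: [0.4362, 0.2968, 0.1236]
eef_rot: [0.001, 0.731, 0.682, 0.005]
contact_force: [0.1, 0.2, 0.6]
gripper_width: 0.363
finger_force: 0.0
```

```bash
python3 st.py
```

```text
29.75 fix xy mm [-108.8  321.8] z 0.1236 F [0.1 0.2 0.6] w 34.1 ff 0.0 yaw 86.01
```

Emit:
{"op": "drive_tool", "data": {"linear": [[-0.02,0.0077,0],[-0.04,0.0077,0],[-0.04,0.0077,0],[-0.04,0.0077,0],[-0.04,0.0077,0],[-0.04,0.0077,0],[-0.03,0.0077,0],[-0.0205,0.0077,0],[0,0,0],[0,0,0],[0,0,0]], "delta_rot": [[0,0,0],[0,0,0],[0,0,0],[0,0,0],[0,0,0],[0,0,0],[0,0,0],[0,0,0],[0,0,0],[0,0,0],[0,0,0]], "jaw": [0.046,0.046,0.046,0.046,0.046,0.046,0.046,0.046,0.046,0.046,0.046]}}

```text
time_s: 30.85
ee_pos: [0.4754, 0.0221, 0.1177]
eef_rot: [-0.001, 0.731, 0.682, -0.0]
contact_force: [0.5, 0.3, -0.1]
gripper_width: 0.485
finger_force: 0.0
```

```bash
python3 st.py;python3 tr.py|head -1
```

```text
30.85 fix xy mm [-50.5  50.4] z 0.1177 F [ 0.5  0.3 -0.1] w 45.6 ff 0.0 yaw 86.06
diff mean 6.94 frac>25 0.0961
```

Emit:
{"op": "drive_tool", "data": {"linear": [[-0.0008,0,0.02],[0,0,0.028],[0,0,0.02],[0,0,0.009],[0,0,0],[0,0,0],[0,0,0],[0,0,0],[0,0,0],[0,0,0],[0,0,0],[0,0,0]], "delta_rot": [[0,0,0],[0,0,0],[0,0,0],[0,0,0],[0,0,0],[0,0,0],[0,0,0],[0,0,0],[0,0,0],[0,0,0],[0,0,0],[0,0,0]], "jaw": [0.046,0.046,0.046,0.046,0.046,0.04,0.03,0.02,0,0,0,0]}}

```text
time_s: 32.1
ee_pos: [0.4765, 0.0203, 0.0421]
eef_rot: [0.001, 0.731, 0.682, 0.001]
contact_force: [-0.3, -0.1, 4.1]
gripper_width: 0.212
finger_force: 30.0
```

```bash
python3 st.py
```

```text
32.1 fix xy mm [-49.3  48.7] z 0.0421 F [-0.3 -0.1  4.1] w 19.9 ff 30.0 yaw 86.0
```

Emit:
{"op": "drive_tool", "data": {"linear": [[-0.006,0,0],[-0.012,0,0],[-0.018,0,0],[-0.018,0,0],[-0.018,0,0],[-0.018,0,0],[-0.018,0,0],[-0.018,0,0],[-0.018,0,0],[-0.009,0,0],[-0.005,0,0],[0,0,0]], "delta_rot": [[0,0,0],[0,0,0],[0,0,0],[0,0,0],[0,0,0],[0,0,0],[0,0,0],[0,0,0],[0,0,0],[0,0,0],[0,0,0],[0,0,0]], "jaw": [0,0,0,0,0,0,0,0,0,0,0,0]}}

```text
time_s: 33.3
ee_pos: [0.4655, -0.138, 0.0422]
eef_rot: [0.001, 0.732, 0.682, 0.001]
contact_force: [-0.0, 1.3, 5.4]
gripper_width: 0.209
finger_force: 30.0
```

```bash
python3 st.py
```

```text
33.3 fix xy mm [ -49.3 -110. ] z 0.0422 F [-0.   1.3  5.4] w 19.6 ff 30.0 yaw 85.95
```

Emit:
{"op": "drive_tool", "data": {"linear": [[0,0,-0.004],[0,0,-0.01],[0,0,-0.016],[0,0,-0.02],[0,0,-0.016],[0,0,-0.01],[0,0,-0.004],[0,0,0]], "delta_rot": [[0,0,0],[0,0,0],[0,0,0],[0,0,0],[0,0,0],[0,0,0],[0,0,0],[0,0,0]], "jaw": [0,0,0,0,0,0,0,0]}}

```text
time_s: 34.1
ee_pos: [0.4649, -0.1373, 0.1215]
eef_rot: [0.0, 0.731, 0.682, 0.0]
contact_force: [0.3, 0.4, -1.6]
gripper_width: 0.207
finger_force: 30.0
```

```bash
python3 st.py; python3 tr.py; python3 - <<'E'
from h import *
s=snap('top','top6.png');i=cv2.imread('pics/top6.png');cv2.imwrite('pics/c8.png',cv2.resize(i[225:345,140:300],None,fx=5,fy=5,interpolation=cv2.INTER_CUBIC))
E
```

```text
34.1 fix xy mm [ -50.  -109.3] z 0.1215 F [ 0.3  0.4 -1.6] w 19.4 ff 30.0 yaw 86.02
diff mean 2.85 frac>25 0.0075
1 (33, 28) fix [-103.4  375.7] d(toolx,y)mm [484.8 -53. ]
2 (33, -28) fix [-112.4  320.4] d(toolx,y)mm [429.6 -62.1]
3 (-33, 28) fix [-168.5  386.4] d(toolx,y)mm [ 495.5 -118.1]
4 (-33, -28) fix [-177.5  331.1] d(toolx,y)mm [ 440.3 -127.2]
```

View pics/c8.png

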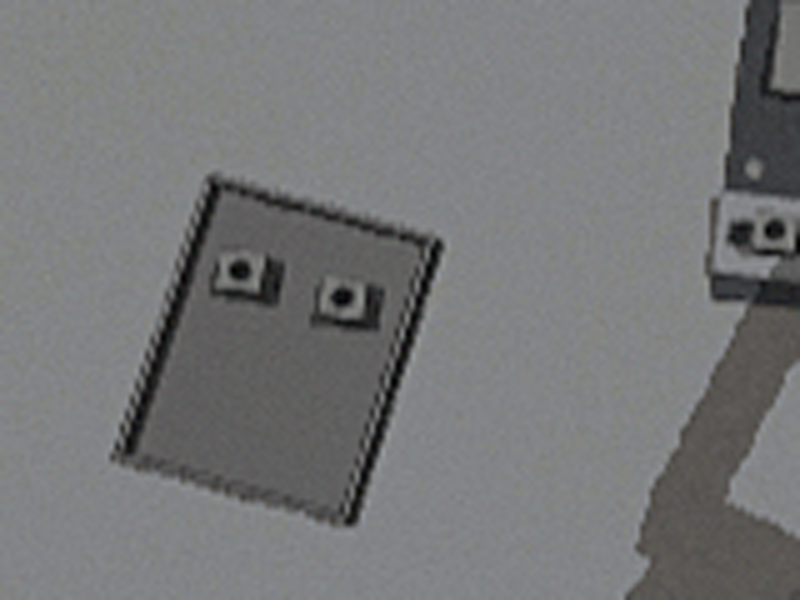

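Two stops stand in the tray at (240,270) and (343,297), and the tray hasn't moved again. The fourth stop is still in the rail at (773,230).

Emit:
{"op": "drive_tool", "data": {"linear": [[0.02,-0.0098,0],[0.042,-0.0098,0],[0.046,-0.0098,0],[0.046,-0.0098,0],[0.046,-0.0098,0],[0.046,-0.0098,0],[0.046,-0.0098,0],[0.046,-0.0098,0],[0.046,-0.0098,0],[0.046,-0.0098,0],[0.042,-0.0098,0],[0.0235,-0.0098,0]], "delta_rot": [[0,0,0],[0,0,0],[0,0,0],[0,0,0],[0,0,0],[0,0,0],[0,0,0],[0,0,0],[0,0,0],[0,0,0],[0,0,0],[0,0,0]], "jaw": [0,0,0,0,0,0,0,0,0,0,0,0]}}

```text
time_s: 35.4
ee_pos: [0.3807, 0.3678, 0.1198]
eef_rot: [-0.0, 0.73, 0.683, -0.001]
contact_force: [0.2, -0.4, -1.8]
gripper_width: 0.216
finger_force: 30.0
```

Emit:
{"op": "drive_tool", "data": {"linear": [[0,0,0],[0,0,0.015],[0,0,0.025],[0,0,0.02],[0,0,0.01],[0,0,0.005],[0,0,0],[0,0,0]], "delta_rot": [[0,0,0],[0,0,0],[0,0,0],[0,0,0],[0,0,0],[0,0,0],[0,0,0],[0,0,0]], "jaw": [0,0,0,0,0,0,0,0]}}

```text
time_s: 36.2
ee_pos: [0.3828, 0.3652, 0.0471]
eef_rot: [0.0, 0.732, 0.682, 0.001]
contact_force: [0.2, -1.4, -1.0]
gripper_width: 0.209
finger_force: 30.0
```

```bash
python3 st.py
```

```text
36.2 fix xy mm [-166.8  386.3] z 0.0471 F [ 0.2 -1.4 -1. ] w 19.6 ff 30.0 yaw 85.97
```

Emit:
{"op": "drive_tool", "data": {"linear": [[0,0,0.004],[0,0,0.0025],[0,0,0.0015],[0,0,0],[0,0,0],[0,0,0],[0,0,0],[0,0,0],[0,0,-0.02],[0,0,-0.03],[0,0,-0.03],[0,0,0]], "delta_rot": [[0,0,0],[0,0,0],[0,0,0],[0,0,0],[0,0,0],[0,0,0],[0,0,0],[0,0,0],[0,0,0],[0,0,0],[0,0,0],[0,0,0]], "jaw": [0,0,0,0,0,0.022,0.028,0.034,0.034,0.034,0.034,0.034]}}

```text
time_s: 37.4
ee_pos: [0.3846, 0.3673, 0.1237]
eef_rot: [0.001, 0.731, 0.682, 0.005]
contact_force: [0.5, 0.7, 0.4]
gripper_width: 0.359
finger_force: 0.0
```

```bash
python3 st.py
```

```text
37.4 fix xy mm [-165.1  388.4] z 0.1237 F [0.5 0.7 0.4] w 33.8 ff 0.0 yaw 86.01
```

Emit:
{"op": "drive_tool", "data": {"linear": [[-0.02,0.0147,0],[-0.043,0.0147,0],[-0.043,0.0147,0],[-0.043,0.0147,0],[-0.043,0.0147,0],[-0.043,0.0147,0],[-0.034,0.0147,0],[-0.0204,0.0147,0],[0,0,0],[0,0,0],[0,0,0]], "delta_rot": [[0,0,0],[0,0,0],[0,0,0],[0,0,0],[0,0,0],[0,0,0],[0,0,0],[0,0,0],[0,0,0],[0,0,0],[0,0,0]], "jaw": [0.046,0.046,0.046,0.046,0.046,0.046,0.046,0.046,0.046,0.046,0.046]}}

```text
time_s: 38.5
ee_pos: [0.4785, 0.0692, 0.1177]
eef_rot: [-0.001, 0.731, 0.682, -0.0]
contact_force: [0.1, -0.2, 0.1]
gripper_width: 0.488
finger_force: 0.0
```

```bash
python3 st.py
```

```text
38.5 fix xy mm [-50.7  97.6] z 0.1177 F [ 0.1 -0.2  0.1] w 45.9 ff 0.0 yaw 86.06
```

Emit:
{"op": "drive_tool", "data": {"linear": [[-0.0005,0,0.02],[0,0,0.028],[0,0,0.02],[0,0,0.009],[0,0,0],[0,0,0],[0,0,0],[0,0,0],[0,0,0],[0,0,0],[0,0,0],[0,0,0]], "delta_rot": [[0,0,0],[0,0,0],[0,0,0],[0,0,0],[0,0,0],[0,0,0],[0,0,0],[0,0,0],[0,0,0],[0,0,0],[0,0,0],[0,0,0]], "jaw": [0.046,0.046,0.046,0.046,0.046,0.04,0.03,0.02,0,0,0,0]}}

```text
time_s: 39.7
ee_pos: [0.4798, 0.0678, 0.0422]
eef_rot: [0.0, 0.731, 0.682, 0.001]
contact_force: [-1.6, 0.2, 6.0]
gripper_width: 0.208
finger_force: 30.0
```

Emit:
{"op": "drive_tool", "data": {"linear": [[-0.006,0,0],[-0.012,0,0],[-0.018,0,0],[-0.018,0,0],[-0.018,0,0],[-0.018,0,0],[-0.018,0,0],[-0.018,0,0],[-0.018,0,0],[-0.009,0,0],[0,0,0],[0,0,0]], "delta_rot": [[0,0,0],[0,0,0],[0,0,0],[0,0,0],[0,0,0],[0,0,0],[0,0,0],[0,0,0],[0,0,0],[0,0,0],[0,0,0],[0,0,0]], "jaw": [0,0,0,0,0,0,0,0,0,0,0,0]}}

```text
time_s: 40.9
ee_pos: [0.4692, -0.0864, 0.0421]
eef_rot: [0.001, 0.732, 0.682, -0.0]
contact_force: [0.2, -2.4, 5.4]
gripper_width: 0.212
finger_force: 30.0
```

```bash
python3 st.py
```

```text
40.9 fix xy mm [-49.3 -58.3] z 0.0421 F [ 0.2 -2.4  5.4] w 20.0 ff 30.0 yaw 85.96
```

Emit:
{"op": "drive_tool", "data": {"linear": [[-0.008,0,0],[-0.012,0,0],[-0.014,0,0],[-0.01,0,0],[-0.006,0,0],[-0.002,0,0],[0,0,0],[0,0,0]], "delta_rot": [[0,0,0],[0,0,0],[0,0,0],[0,0,0],[0,0,0],[0,0,0],[0,0,0],[0,0,0]], "jaw": [0,0,0,0,0,0,0,0]}}

```text
time_s: 41.7
ee_pos: [0.4656, -0.1367, 0.0421]
eef_rot: [0.0, 0.731, 0.682, 0.001]
contact_force: [-0.5, 2.3, 5.4]
gripper_width: 0.212
finger_force: 30.0
```

```bash
python3 st.py
```

```text
41.7 fix xy mm [ -49.3 -108.7] z 0.0421 F [-0.5  2.3  5.4] w 19.9 ff 30.0 yaw 85.99
```

Emit:
{"op": "drive_tool", "data": {"linear": [[0,0,-0.003],[0,0,-0.003],[0,0,0]], "delta_rot": [[0,0,0],[0,0,0],[0,0,0]], "jaw": [0,0,0]}}

```text
time_s: 42.0
ee_pos: [0.4645, -0.1369, 0.0469]
eef_rot: [-0.0, 0.731, 0.682, -0.0]
contact_force: [0.1, 0.6, -0.6]
gripper_width: 0.21
finger_force: 30.0
```

Emit:
{"op": "drive_tool", "data": {"linear": [[0,0,-0.01],[0,0,-0.016],[0,0,-0.02],[0,0,-0.016],[0,0,-0.01],[0,0,-0.002],[0,0,0]], "delta_rot": [[0,0,0],[0,0,0],[0,0,0],[0,0,0],[0,0,0],[0,0,0],[0,0,0]], "jaw": [0,0,0,0,0,0,0]}}

```text
time_s: 42.7
ee_pos: [0.4649, -0.1367, 0.1213]
eef_rot: [0.0, 0.731, 0.682, -0.0]
contact_force: [1.0, 0.0, -1.4]
gripper_width: 0.21
finger_force: 30.0
```

```bash
python3 st.py; python3 tr.py; python3 - <<'E'
from h import *
s=snap('top','top7.png');i=cv2.imread('pics/top7.png')[225:345,140:300]
j=env.snapshot('side')['image'][225:385,170:330,::-1]
cv2.imwrite('pics/c9.png',np.hstack([cv2.resize(i,(480,360)),cv2.resize(np.ascontiguousarray(j),(320,320))[:360] if 0 else cv2.copyMakeBorder(cv2.resize(np.ascontiguousarray(j),(320,320)),0,40,0,0,cv2.BORDER_CONSTANT)]))
E
```

```text
42.7 fix xy mm [ -50.1 -108.7] z 0.1213 F [ 1.   0.  -1.4] w 19.8 ff 30.0 yaw 86.01
diff mean 3.23 frac>25 0.0139
1 (33, 28) fix [-103.4  375.7] d(toolx,y)mm [484.3 -52.9]
2 (33, -28) fix [-112.4  320.4] d(toolx,y)mm [429. -62.]
3 (-33, 28) fix [-168.5  386.4] d(toolx,y)mm [ 494.9 -118. ]
4 (-33, -28) fix [-177.5  331.1] d(toolx,y)mm [ 439.7 -127.1]
```

View pics/c9.png

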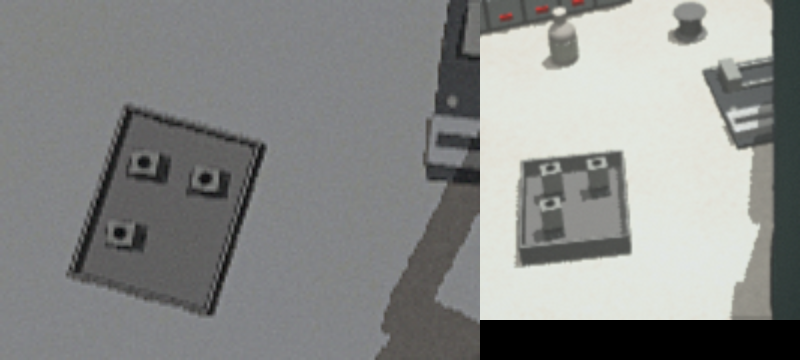

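Three stops stand upright in the unmoved tray, and the closed end of the rail is empty. Now the last stop.

Emit:
{"op": "drive_tool", "data": {"linear": [[0.02,-0.0115,0],[0.042,-0.0115,0],[0.044,-0.0115,0],[0.044,-0.0115,0],[0.044,-0.0115,0],[0.044,-0.0115,0],[0.044,-0.0115,0],[0.044,-0.0115,0],[0.044,-0.0115,0],[0.044,-0.0115,0],[0.0257,-0.012,0],[0,0,0]], "delta_rot": [[0,0,0],[0,0,0],[0,0,0],[0,0,0],[0,0,0],[0,0,0],[0,0,0],[0,0,0],[0,0,0],[0,0,0],[0,0,0],[0,0,0]], "jaw": [0,0,0,0,0,0,0,0,0,0,0,0]}}

```text
time_s: 44.05
ee_pos: [0.367, 0.3134, 0.1202]
eef_rot: [-0.001, 0.73, 0.684, -0.001]
contact_force: [0.7, -0.8, -0.5]
gripper_width: 0.21
finger_force: 30.0
```

Emit:
{"op": "drive_tool", "data": {"linear": [[0,0,0],[0,0,0.015],[0,0,0.025],[0,0,0.02],[0,0,0.01],[0,0,0.005],[0,0,0],[0,0,0]], "delta_rot": [[0,0,0],[0,0,0],[0,0,0],[0,0,0],[0,0,0],[0,0,0],[0,0,0],[0,0,0]], "jaw": [0,0,0,0,0,0,0,0]}}

```text
time_s: 44.85
ee_pos: [0.3697, 0.3109, 0.0472]
eef_rot: [0.0, 0.731, 0.682, 0.001]
contact_force: [0.5, -0.9, -1.4]
gripper_width: 0.209
finger_force: 30.0
```

```bash
python3 st.py
```

```text
44.85 fix xy mm [-176.2  331.2] z 0.0472 F [ 0.5 -0.9 -1.4] w 19.7 ff 30.0 yaw 85.98
```

Release, then rise and retreat clear for a final look.

Emit:
{"op": "drive_tool", "data": {"linear": [[0,0,0.004],[0,0,0.0025],[0,0,0.0015],[0,0,0],[0,0,0],[0,0,0],[0,0,0],[0,0,0],[0,0,-0.02],[0,0,-0.03],[0,0,-0.03],[0,0,-0.02]], "delta_rot": [[0,0,0],[0,0,0],[0,0,0],[0,0,0],[0,0,0],[0,0,0],[0,0,0],[0,0,0],[0,0,0],[0,0,0],[0,0,0],[0,0,0]], "jaw": [0,0,0,0,0,0.022,0.028,0.034,0.034,0.034,0.034,0.034]}}

```text
time_s: 46.05
ee_pos: [0.3696, 0.3113, 0.1408]
eef_rot: [0.0, 0.731, 0.682, 0.002]
contact_force: [0.6, -0.6, 0.8]
gripper_width: 0.363
finger_force: 0.0
```

Emit:
{"op": "drive_tool", "data": {"linear": [[0,0,-0.03],[0,0,-0.03],[0,0,-0.02],[0.03,-0.01,0],[0.03,-0.01,0],[0.03,-0.01,0],[0.03,-0.01,0],[0.03,-0.01,0],[0.02,-0.01,0],[0,0,0],[0,0,0]], "delta_rot": [[0,0,0],[0,0,0],[0,0,0],[0,0,0],[0,0,0],[0,0,0],[0,0,0],[0,0,0],[0,0,0],[0,0,0],[0,0,0]], "jaw": [0.034,0.034,0.034,0.034,0.034,0.034,0.034,0.034,0.034,0.034,0.034]}}

```text
time_s: 47.15
ee_pos: [0.3207, 0.4844, 0.2179]
eef_rot: [0.0, 0.731, 0.682, -0.0]
contact_force: [-0.8, -0.1, 0.3]
gripper_width: 0.36
finger_force: 0.0
```

```bash
python3 st.py; python3 - <<'E'
from h import *
s=snap('top','top8.png');i=cv2.imread('pics/top8.png');cv2.imwrite('pics/c10.png',cv2.resize(i[130:340,110:550],(800,382),interpolation=cv2.INTER_CUBIC))
cv2.imwrite('pics/c11.png',cv2.resize(i[215:300,275:389],None,fx=7,fy=7,interpolation=cv2.INTER_CUBIC))
E
```

```text
47.15 fix xy mm [-237.   500.8] z 0.2179 F [-0.8 -0.1  0.3] w 33.8 ff 0.0 yaw 86.05
```

View pics/c10.png

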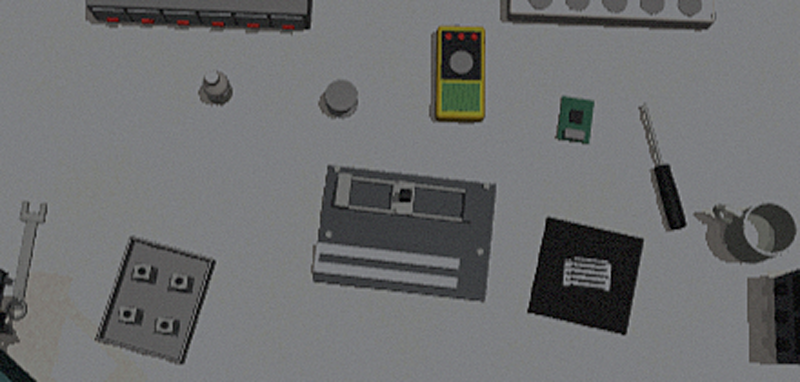

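View pics/c11.png

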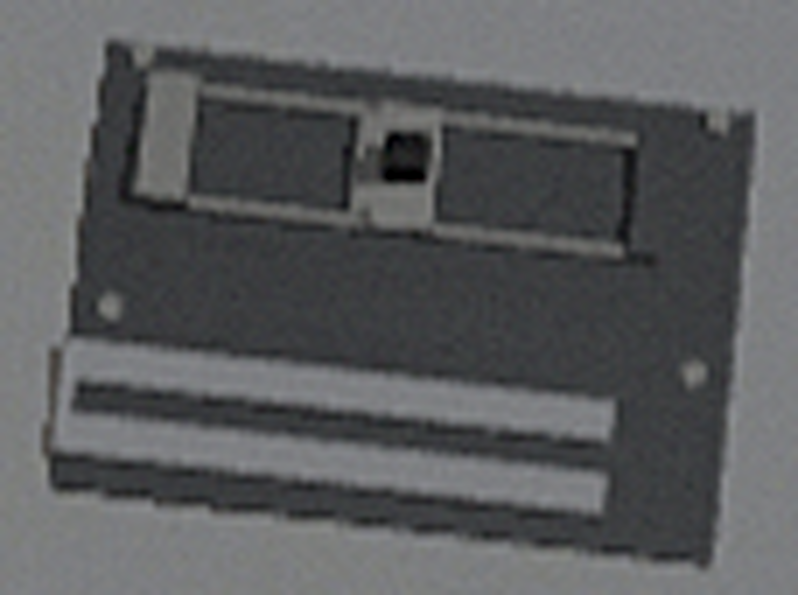

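All four stops are in the tray and the slot is empty. The heat sink stands on the mat, and the jaw grip is at (406,157), where it started at home. The bystanders haven't moved.

```bash
python3 -c "
from workcell import env
print(env.sign_off())"
```

```text
the job is handed in; nothing more can be done
None
```

The job is done and handed in: the heat sink is on the mat, the vise jaw is fully home, all four stops are upright in the tray, and nothing else on the bench was moved. The tray was knocked about 15 mm aside partway through, so I found it again and placed the remaining stops to match.

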